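# Wedge up the soldering plate

### The arm

A 7-joint arm with a two-finger parallel gripper is mounted at the origin on the work surface. World frame = base frame: x ahead of the robot, y to its left, z up, the work surface at z = 0. Lengths are in mm, angles in rad, forces in N, time in s.
With the tool pointing down it reaches from about 400 to 900 mm from the base axis. Payload 5.6 kg.
Tool frame: the origin (TCP) lies midway between the tips of the shut fingers; the grasp point (between the pads) lies 19 mm behind it; x points along the fingers, y is the direction in which the jaws open and shut, and the axes are right-handed (so a half turn about x gives the same grasp; the last joint's range is limited). The gripper opens to 92 mm and grips with 3 to 60 N. Pads are 20 mm wide; open, the fingers measure 128 mm over their backs; the gripper's body (75 mm by 189 mm) begins 69 mm behind the grasp point.
Start: joints at [-1.208, 0.468, -0.012, 1.603, 0.006, 1.071, -0.056], TCP at [256.631, 597.202, 214.592] pointing down, gripper open.
Joint ranges: [-2.53, 2.53], [-0.31, 2.02], [-1.57, 1.55], [0.28, 2.44], [-1.29, 4.43], [0.15, 1.84], [-2.92, 2.92]. Speed limits (rad/s): [2.57, 2.57, 3.14, 3.14, 3.14, 3.14, 3.14].

### API

Orientations are given as a rotation vector (axis times angle).
In Python, from cell import robot, grip, kin, viewer gives the robot as it stands. Calls block until the motion is done:
- robot.movep(position, orientation): joint-space move of the TCP to a pose.
- robot.servo_line(position, feed=150, rotation=None): straight line of the TCP; rotation=None keeps the orientation; feed is the mean speed in mm/s.
- robot.goto_joints(angles): joint-space move.
- grip(opening, newtons=None): opening from 0.0 (shut) to 1.0 (fully open); newtons is the grip in N (None keeps the last); returns when the fingers have stopped.
- robot.hold(seconds).
- kin.ik(position, orientation): joint angles nearest the present ones, or None.
- robot.observe(): the state.
- viewer.read_camera(name): name is "side" or "top" or "wrist"; returns the picture (384x512x3 uint8, red, green, blue); there is no depth.
- viewer.camera_info(name): a dict with "camera_matrix" (3x3 intrinsics, pixels), "k1" (the pictures are not rectified: a ray, as slopes to the right and down, at radius r is drawn at 1 + k1 r^2 times it, then the intrinsics apply), "R" (3x3) and "t" (3): a world point X has camera coordinates R X + t. Camera axes: x right, y down, z forward; pixel columns grow to the right and rows downward; lengths in mm; the calibration is good to about 2 mm. A picture is of the moment at which its call begins: read the wrist's pose just before it. camera_info takes no time and is no camera call; for the wrist camera it gives the pose at the moment of the call.
A pose or a line that the arm cannot do raises robot.IKError and nothing moves.
- robot.job_done(): hands the job in, once; it reports no verdict.
Trained networks look in the newest picture that a camera, given by its name, has taken for a name from the list of things; names that differ only in an ending like _2 or _b are one class to them, and where a whole thing is asked for, a point or a joint stands for the part that bears it (a point fixed in the world has none). Each returns a list of dicts, best first, with "confidence" (0 to 1); they miss things now and then, are a little off and sometimes report something else, mostly with a low value. They report only what shows in the picture. A call takes as long as a camera call. They do not tell look-alikes from the thing itself.
- viewer.silhouettes(name, camera): "mask" (384x512 bool, what is visible of it).
- viewer.pinpoint(name, camera): "at" ([x, y, z] in mm, in the coordinates of the camera as it stood for that picture, good to about 4 mm: a listed point, or the origin of a listed thing).
The state is a dict: "t": time; "joints": joint angles; "joint_velocities": joint speeds; "joint_torque": joint torques, N m; "tcp_pos": TCP position; "tcp_rot": TCP orientation; "contact_force": force on the tool from outside, world axes, zero at the start; "wrist_torque": the same for the moment, N m; "grip_width": opening from 0.0 (shut) to 1.0 (fully open).
Only numpy, scipy, OpenCV 4.12 (cv2) and the standard library are available. Lean on these libraries where they do the work, as an engineer would, in place of code of your own. Each camera call takes 0.05 s, during which the arm holds its last target. There are 200 camera calls.

### The job

Set the white soldering block flat on the dark raised seat of the hinged plate, turned so that its edges are flush with the seat's edges all round, and let go of it. Then take the wooden wedge by its upright grip, lay it flat on the steel base in front of the plate and push it thin end first, straight in under the middle of the plate's front edge until that edge is lifted about 4 mm off its rest (2 mm is enough, 7 mm too much). Finish while still holding the wedge there, so that only the wedge carries the raised edge and the block is still flush; leave the jar, the dish and the steel cube alone.

Things in the scene. Friction and masses are not known exactly. Their poses are not given: they have to be found in the camera images.
- base: Fixed dark steel base of the tilting stand, 270 x 160 x 6 mm (x, y, z), turned about the vertical. Origin at the centre of its underside, on the bench; z up, its +x points from the free front part (where the wedge is laid) towards the plate's hinge. The hinged plate covers x from -14 mm to +120 mm in this frame; the base's top (6 mm high) is free from x = -135 mm to the plate. Two brass stops, 12 mm thick, stand under the plate's front corners at y = +-62 mm.
- plate: Hinged aluminium plate, 132 x 130 x 6 mm, about 0.6 kg; origin on the hinge axis (at x +120 mm, z +17 mm in the base's frame), its -x points to the front edge, z up. It rests level and turns freely upward about its y axis, front edge rising, and falls back by its weight. Under the front edge runs a round bar, 8 mm thick, 130 mm ahead of the hinge.
- lip (a point): Middle of the underside of the round bar under the plate's front edge: at rest 13 mm above the bench, 7 mm above the base's top, at x = -10 mm, y = 0 in the base's frame. It moves with the plate; its height shows the lift. Axes as the plate's.
- plinth (a point): Centre of the top face of the dark steel seat raised 7 mm on the plate; the seat measures 80 mm (its x) by 50 mm (its y), its top is 30 mm above the bench at rest. Axes as the plate's.
- block_center (a point): Centre of the loose white soldering block, 80 x 50 x 30 mm (x, y, z), about 0.16 kg, lying flat on the bench; z up.
- wedge_grip (a point): Centre of the upright grip of the loose wooden wedge: the grip is a block 35 mm long (x), 30 mm wide (y) and 45 mm high at the wedge's thick end; this point is half-way up, 22.5 mm above the wedge's underside. The wedge's x points from the grip to the thin end, z up.
- wedge_tip (a point): Middle of the lower edge of the wedge's thin end, on its underside, 92.5 mm ahead (+x) of the grip's centre. The wedge is 110 mm long and 30 mm wide; from 3 mm thick at the thin end it rises evenly to 18 mm over the 75 mm up to the grip (1 in 5). About 70 g. Axes as the wedge's.
- jar: Bystander: amber glass jar, 48 mm across, 60 mm high; origin at the centre of its underside.
- dish: Bystander: white ceramic dish, 80 mm across, 30 mm high; origin at the centre of its underside.
- doming: Bystander: steel cube with dimples, 50 mm; origin at the centre of its underside.
Mind the look-alikes: they are no part of the job. What is shaped like the part that bears wedge_grip but green or pink is not meant.

How it is judged:
By the outcome, as a careful person would: the job done as asked, in the order asked, and still so for the second after the job is handed in, while the arm keeps its last pose, push and grip.
It also fails if it takes over 70 s, if anything falls off the work surface, if the arm or the gripper's body presses on something with over 40 N, if the wrist force passes 120 N, or if a joint passes its speed limit or range.

## Working session

There is one attempt and no reset: what is moved stays moved. The work goes in short steps, each a Python script; the robot and the scene stay as the last script left them, time stands still between calls to the robot, and variables do not carry over. Pictures are saved under pics/ and viewed, about 8 in all and at most 12, crops included, and the job is handed in when it is done.

```bash
ls; mkdir -p pics; cat > h.py <<'E'
import numpy as np, cv2
from cell import robot, grip, kin, viewer
from scipy.spatial.transform import Rotation as Rn
def info(c):
    i=viewer.camera_info(c); return np.array(i["camera_matrix"]),i["k1"],np.array(i["R"]),np.array(i["t"])
def ray(c,uv,I=None):
    K,k,R,t=I or info(c); uv=np.atleast_2d(np.array(uv,float))
    p=cv2.undistortPoints(uv[:,None],K,np.array([k,0,0,0.]))[:,0]
    d=np.c_[p,np.ones(len(p))]@R; return -R.T@t,d
def onz(c,uv,z,I=None):
    o,d=ray(c,uv,I); return o+d*((z-o[2])/d[:,2])[:,None]
def proj(c,X,I=None):
    K,k,R,t=I or info(c)
    return cv2.projectPoints(np.atleast_2d(np.array(X,float)),cv2.Rodrigues(R)[0],t,K,np.array([k,0,0,0.]))[0][:,0]
def toworld(c,p,I=None):
    K,k,R,t=I or info(c); return R.T@(np.array(p)-t)
def pic(c,name=None):
    im=np.array(viewer.read_camera(c))
    if name: cv2.imwrite(f"pics/{name}.png",im[:,:,::-1])
    return im
def down(yaw): # tool x down, tool y (jaw) at angle yaw from world x
    x=np.array([0,0,-1.]);y=np.array([np.cos(yaw),np.sin(yaw),0]);return Rn.from_matrix(np.c_[x,y,np.cross(x,y)]).as_rotvec()
E
python3 - <<'E'
from h import *
s=robot.observe();print(s)
ims=[pic(c) for c in("top","side")]
cv2.imwrite("pics/a.png",cv2.resize(np.hstack(ims)[:,:,::-1],(1024,384))) 
cv2.imwrite("pics/top.png",cv2.resize(ims[0][:,:,::-1],(800,600),interpolation=cv2.INTER_CUBIC))
cv2.imwrite("pics/side.png",cv2.resize(ims[1][:,:,::-1],(800,600),interpolation=cv2.INTER_CUBIC))
for n in "base plate lip plinth block_center wedge_grip wedge_tip jar dish doming".split():
  for c in("top","side"):
    I=info(c)
    for d in viewer.pinpoint(n,c)[:4]:
        w=toworld(c,d["at"],I);print(n,c,round(d["confidence"],2),w.round(0),proj(c,w,I).round(0))
E
```

```text
pics
{'t': 0.0, 'joints': array([-1.20801075,  0.46837806, -0.01156609,  1.60358423,  0.00600038,
        1.07138176, -0.05630894]), 'joint_velocities': array([-0.00103214, -0.00229219,  0.00094159,  0.00084258,  0.00061103,
        0.00211055, -0.00068296]), 'joint_torque': array([-2.53887765e-04, -5.20579755e+01, -1.27791203e-02, -2.43736017e+01,
       -5.66392997e-02,  1.74775795e-02,  1.71943079e-04]), 'tcp_pos': array([256.44571436, 596.66594191, 213.65605689]), 'tcp_rot': array([ 0.31705273,  1.54745587, -0.31974548]), 'contact_force': array([ 0.74793907, -0.21758317,  0.01868818]), 'wrist_torque': array([ 0.03033519, -0.01928624, -0.00515968]), 'grip_width': 0.9977319827324315}
base top 0.65 [588.  28.   2.] [[246. 168.]]
base side 0.82 [588.  33.   4.] [[259. 196.]]
base side 0.73 [452. 299.  23.] [[189. 171.]]
plate top 0.75 [701.  54.  17.] [[238. 128.]]
plate top 0.3 [453. 299.  15.] [[148. 213.]]
plate side 0.86 [703.  58.  22.] [[282. 179.]]
lip top 0.45 [582.  25.   2.] [[247. 170.]]
lip side 0.6 [572.  26.  13.] [[256. 196.]]
plinth top 0.93 [639.  43.  32.] [[241. 14
[... 801 characters left out ...]
268.]]
wedge_tip top 0.68 [ 657. -527.    2.] [[438. 149.]]
wedge_tip top 0.66 [ 467. -498.    2.] [[430. 214.]]
wedge_tip side 0.97 [ 658. -526.    1.] [[404. 286.]]
wedge_tip side 0.96 [ 474. -493.    4.] [[342. 308.]]
wedge_tip side 0.8 [ 310. -309.    2.] [[244. 290.]]
wedge_tip side 0.66 [ 577. -271.    0.] [[314. 245.]]
jar top 0.81 [711. 265.   3.] [[165. 124.]]
jar side 0.55 [710. 266.   1.] [[252. 161.]]
jar side 0.2 [704.  61.  19.] [[281. 179.]]
dish top 0.78 [ 697. -287.    2.] [[355. 133.]]
dish top 0.59 [452. 298.  16.] [[148. 213.]]
dish side 0.95 [ 696. -286.    3.] [[348. 233.]]
doming top 0.74 [ 494. -313.   23.] [[367. 203.]]
doming side 0.78 [652. 410.   3.] [[222. 151.]]
```

View pics/top.png

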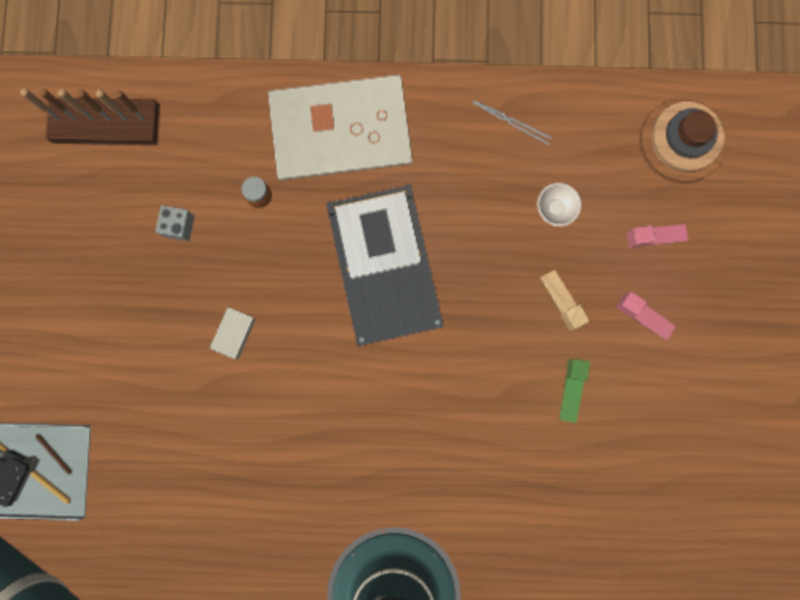

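View pics/side.png

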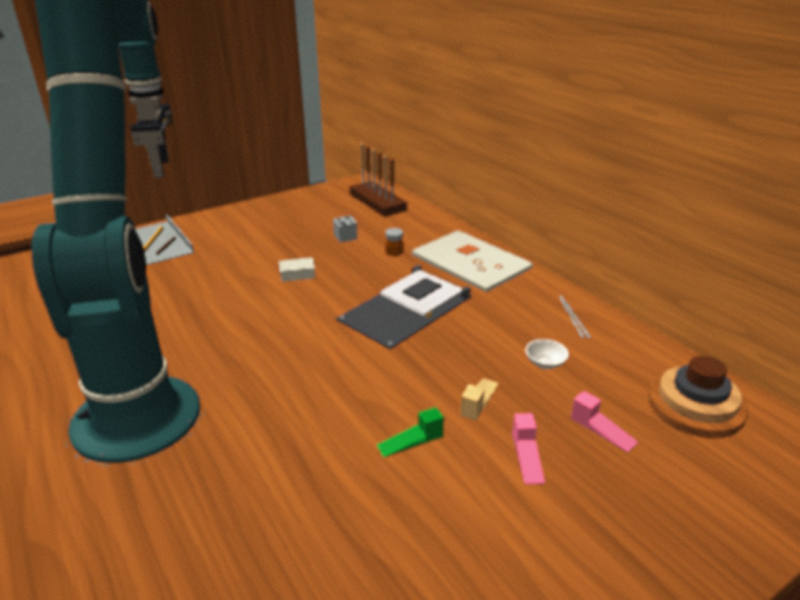

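The top view (800x600 pixels) shows the block at (232,333) and the stand at (385,265), with the seat at (378,233). The wedge candidates are wooden (565,300), green (576,390), pink (645,315) and pink (658,236); I choose the wooden one, grip at (575,318) and thin end at (548,275). White things that could be taken for the block are the sheet at (340,127), the white plate and the dish. Next are close looks with the wrist camera.

```bash
python3 - <<'E'
from h import *
print(Rn.from_rotvec(robot.observe()["tcp_rot"]).as_matrix().round(2))
for y in (1.09,1.09-np.pi):
    print(kin.ik([430,280,250],down(y)), kin.ik([640,43,250],down(y+.7)),kin.ik([500,-312,250],down(y)))
K,k,R,t=info("wrist");print("cam",-R.T@t, R.round(2))
y=1.09
s=[kin.ik([453,298,230],down(a)) for a in(1.09,1.09-np.pi)]
q=robot.observe()["joints"]
b=min((0,1),key=lambda i:9 if s[i] is None else abs(s[i]-q).max())
a=(1.09,1.09-np.pi)[b];print("yaw",a)
robot.movep([453,298,230],down(a)); 
I=info("wrist");im=pic("wrist","w1");np.savez("w1",K=I[0],k=I[1],R=I[2],t=I[3])
for d in viewer.pinpoint("block_center","wrist")[:2]: print(d["confidence"],toworld("wrist",d["at"],I),proj("wrist",toworld("wrist",d["at"],I),I))
print(robot.observe()["t"],robot.observe()["tcp_pos"])
E
```

```text
[[ 0.    0.39  0.92]
 [-0.    0.92 -0.39]
 [-1.   -0.    0.  ]]
[-0.75405874  0.1950971   0.12766935  1.90278881 -0.02853451  1.04543174
  0.47552785] [-0.28766991  0.42178147  0.22860267  1.60140105 -0.10274956  1.13021282
  1.75544987] [-0.19493694  0.43627362  0.92868177  1.76355652 -0.38253085  1.1351373
  1.94417717]
[-1.69092558  0.46144543  1.37540065  1.94884758 -0.49959486  1.14741405
 -2.16868175] [-0.60980378  0.47707     0.68605426  1.62369545 -0.32324844  1.15735434
 -1.19879031] [-0.30732521  0.51924486  1.1243862   1.76894738 -0.50533419  1.17996941
 -1.08424024]
cam [182.61701682 628.23670844 384.68639593] [[ 0.4   0.92 -0.  ]
 [ 0.88 -0.38  0.29]
 [ 0.26 -0.11 -0.96]]
yaw 1.09
0.57 [453.65513996 297.72323307  19.64093771] [[256.31108841 171.26662207]]
2.5417 [452.24911725 299.59673609 229.81496146]
```

View pics/w1.png

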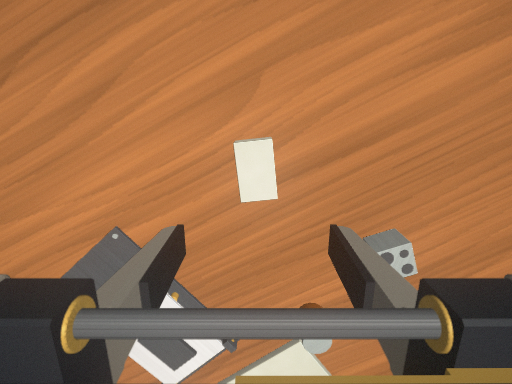

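```bash
cat >> h.py <<'E'
def rect(mask,c,z,I):
    """world min-area rectangle (centre, sides long/short, yaw of long side) of biggest blob on plane z"""
    cs=cv2.findContours(mask.astype(np.uint8),cv2.RETR_EXTERNAL,cv2.CHAIN_APPROX_NONE)[0]
    m=max(cs,key=cv2.contourArea)[:,0]
    p=onz(c,m,z,I)[:,:2]
    b=cv2.boxPoints(cv2.minAreaRect(p.astype(np.float32)))
    e=[b[1]-b[0],b[2]-b[1]]; e.sort(key=np.linalg.norm)
    a=np.arctan2(e[1][1],e[1][0]); a=(a+np.pi/2)%np.pi-np.pi/2
    return b.mean(0),np.linalg.norm(e[1]),np.linalg.norm(e[0]),a
E
python3 - <<'E'
from h import *
z=np.load("w1.npz");I=(z["K"],float(z["k"]),z["R"],z["t"])
im=cv2.imread("pics/w1.png");w=np.zeros(im.shape[:2],bool);w[120:220,210:300]=1
hsv=cv2.cvtColor(im,cv2.COLOR_BGR2HSV)
print("px",im[170,255],im[140,250])
m=(im[:,:,0]>150)&w  # blue high = white
print("block",rect(m,"wrist",30,I),m.sum())
robot.movep([620,38,260],down(1.79))
J=info("wrist");pic("wrist","w2");np.savez("w2",K=J[0],k=J[1],R=J[2],t=J[3])
for n in("plinth","lip","plate","base"):
  for d in viewer.pinpoint(n,"wrist")[:1]: w=toworld("wrist",d["at"],J);print(n,d["confidence"],w,proj("wrist",w,J))
print(robot.observe()["t"],robot.observe()["tcp_pos"])
E
```

```text
px [215 234 236] [148 167 173]
block (array([450.79333, 298.23517], dtype=float32), np.float32(79.616745), np.float32(49.02144), np.float32(-0.37306154)) 2285
plinth 0.83 [641.31290523  39.50704647  24.29894606] [[253.52978946 181.02703116]]
lip 0.68 [575.83690456  27.24603697  15.58682906] [[255.10212044 133.14146442]]
base 0.97 [585.67567821  29.66059293   3.26049738] [[255.29054325 139.53691353]]
3.975 [619.76488439  39.33053012 259.98438999]
```

View pics/w2.png

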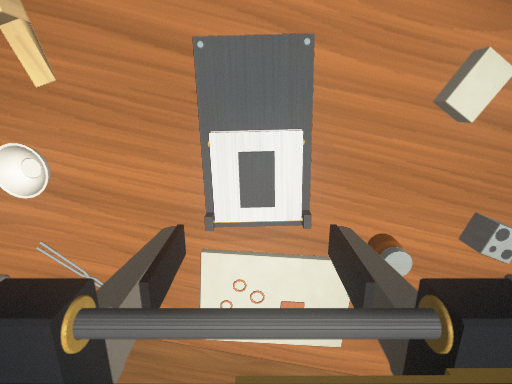

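```bash
python3 - <<'E'
from h import *
z=np.load("w2.npz");I=(z["K"],float(z["k"]),z["R"],z["t"])
g=cv2.imread("pics/w2.png",0)
w=np.zeros(g.shape,bool);w[145:215,228:286]=1
print("seat",rect((g<130)&w,"wrist",30,I))
w[:]=0;w[100:226,190:320]=1
m=(g>150)&w;m=cv2.morphologyEx(m.astype(np.uint8),cv2.MORPH_CLOSE,np.ones((5,5)))
print("plate",rect(m,"wrist",23,I))
hsv=cv2.cvtColor(cv2.imread("pics/w2.png"),cv2.COLOR_BGR2HSV)
w[:]=0;w[20:240,180:325]=1
m=(hsv[:,:,1]<80)&w
print("base",rect(m,"wrist",6,I))
# front corner screws & edges
for uv in [(200,44),(307,42)]: print(onz("wrist",uv,6,I))
E
```

```text
seat (array([636.8855 ,  42.91255], dtype=float32), np.float32(79.968185), np.float32(48.912453), np.float32(0.24510908))
plate (array([635.7953  ,  43.084858], dtype=float32), np.float32(134.74919), np.float32(132.81534), np.float32(0.2449441))
base (array([586.8446  ,  30.463028], dtype=float32), np.float32(274.45978), np.float32(165.987), np.float32(0.2442708))
[[479.83743245 -68.33643801   6.        ]]
[[446.83196082  68.39905685   6.        ]]
```

```bash
python3 - <<'E'
from h import *
a=-0.373+np.pi/2; p=np.array([451.5,298.2])
robot.movep([*p,120],down(a))
I=info("wrist");im=pic("wrist")
m=(im[:,:,2]>165); m[230:]=0
print(rect(m,"wrist",30,I)); cv2.imwrite("pics/w3.png",im[:,:,::-1])
robot.servo_line([*p,6],feed=120)
s=robot.observe();print(s["contact_force"],s["tcp_pos"])
grip(0.3,25)
s=robot.observe();print(s["grip_width"],s["contact_force"],s["tcp_pos"],s["t"])
robot.servo_line([*p,110],feed=150)
I=info("wrist");im=pic("wrist","w4");np.savez("w4",K=I[0],k=I[1],R=I[2],t=I[3])
s=robot.observe();print(s["grip_width"],s["tcp_pos"],s["tcp_rot"],down(a),proj("wrist",s["tcp_pos"],I),s["t"])
E
```

```text
(array([449.16345, 299.00967], dtype=float32), np.float32(73.63041), np.float32(48.872223), np.float32(-0.37360728))
[-0.31781356 -0.33144682  0.10069033] [452.05012681 298.5014007    6.62271384]
0.5420635593157818 [-0.44439701  1.14340962  1.73188061] [451.56143971 298.31084898   6.07919946] 7.1167
0.5423866288662128 [450.71630113 297.64333299 108.90068109] [ 0.29137259  1.5523535  -0.29399419] [ 0.29264618  1.55091326 -0.29264618] [[257.62704565 237.87722912]] 8.0083
```

View pics/w4.png

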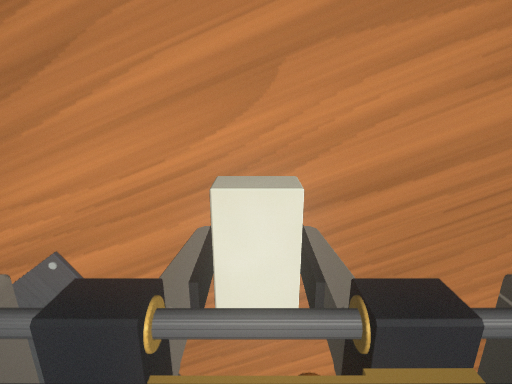

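```bash
python3 - <<'E'
from h import *
z=np.load("w4.npz");I=(z["K"],float(z["k"]),z["R"],z["t"])
g=cv2.imread("pics/w4.png",0).astype(int)
col=g[165:200,245:270].mean(1);d=np.diff(col);print(d.round(0))
col2=g[260:320,245:270].mean(1);print(np.diff(col2).round(0)[30:])
s=robot.observe();T=Rn.from_rotvec(s["tcp_rot"]).as_matrix();tcp=s["tcp_pos"]
for v,zz in((187.5,23.9),(188.5,23.9),(176.5,-6.1),(177.5,-6.1)):
    w=onz("wrist",(257,v),tcp[2]+zz,I)[0];print(v,T.T@(w-tcp))
E
```

```text
[ 0.  0.  0.  2.  0.  1.  1. -1.  0.  0. 25.  1.  1.  1. -0.  1.  0.  1.
 -1.  0.  1. -4. 38. 28. -1. -2. -0.  1. -0.  1. -1.  1. -0.  0.]
[  -0.    0.   -0.   -0.   -0.   -0.   -0.    0.   -0.   -1.    0.    0.
   -0.   -0.    0.    0.   -2. -116.  -28.    8.    4.    2.    3.    3.
    6.    3.    1.   -3.   10.]
187.5 [-23.85533285  -0.41920625 -39.87975743]
188.5 [-23.8559269   -0.41953555 -39.33990381]
176.5 [  6.14331939  -0.3650373  -38.68398939]
177.5 [  6.14261937  -0.36542573 -38.04782729]
```

```bash
python3 - <<'E'
from h import *
a=0.245+np.pi/2; R=Rn.from_rotvec(down(a)).as_matrix()
tgt=np.array([637.4,43.0,0])-R@np.array([0,-0.4,0.4]); p=tgt[:2]; print(p)
robot.movep([*p,110],down(a)); robot.hold(.3)
f0=robot.observe()["contact_force"];print(f0)
robot.servo_line([*p,40],feed=70)
for z in (38,37,36.5,36,35.6,35.2):
    robot.servo_line([*p,z],feed=20); robot.hold(.1)
    s=robot.observe();df=s["contact_force"]-f0;print(z,s["tcp_pos"].round(2),df.round(2))
    if df[2]>3: break
grip(1.0);robot.hold(.1)
robot.servo_line([*p,110],feed=150)
off=R@np.array([0,0,-25.])
robot.movep([p[0]+off[0],p[1]+off[1],170],down(a)); robot.hold(.2)
I=info("wrist");im=pic("wrist");np.savez("w5",K=I[0],k=I[1],R=I[2],t=I[3]);cv2.imwrite("pics/w5.png",im[:,:,::-1])
g=cv2.cvtColor(im,cv2.COLOR_RGB2GRAY);uv=proj("wrist",[637,43,60],I)[0];print(uv,robot.observe()["t"])
u,v=uv.astype(int);cv2.imwrite("pics/w5c.png",cv2.resize(im[max(0,v-110):v+110,u-110:u+110,::-1],(600,600),interpolation=cv2.INTER_CUBIC))
E
```

```text
[636.91492254  43.2910324 ]
[-0.10809847 -0.36743318 -1.08479723]
38 [636.97  43.28  38.14] [ 0.89  0.72 -0.02]
37 [636.9   43.3   36.98] [-0.14  0.61 -0.96]
36.5 [636.92  43.26  36.49] [ 0.21  1.12 -0.19]
36 [637.05  43.31  36.11] [-0.02 -0.16  0.76]
35.6 [637.09  43.34  36.11] [-1.48 -0.13  6.08]
[256.94231738 216.41647607] 14.5333
```

View pics/w5c.png

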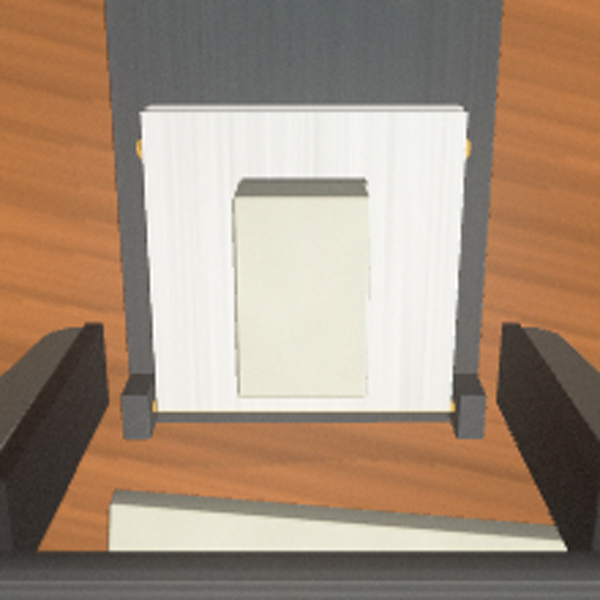

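```bash
cat >> h.py <<'E'
YB=0.245; CB=np.array([586.8,30.5])
def bw(x,y): c,s=np.cos(YB),np.sin(YB); return CB+np.array([c*x-s*y,s*x+c*y])
E
python3 - <<'E'
from h import *
out=[]
for k,(x,y,yaw) in enumerate([(-60,0,YB+np.pi/2),(51.6,85,YB)]):
    robot.movep([*bw(x,y),95],down(yaw)); robot.hold(.2)
    I=info("wrist");im=pic("wrist",f"w6_{k}");np.savez(f"w6_{k}",K=I[0],k=I[1],R=I[2],t=I[3])
    uv=proj("wrist",[637.2,43,35],I)[0].astype(int);print(uv)
    h=75;u=min(max(uv[0],h+25),511-h-25);v=min(max(uv[1],h),383-h)
    print("origin",u-100,v-75)
    out.append(cv2.resize(im[v-75:v+75,u-100:u+100,::-1],(800,600),interpolation=cv2.INTER_CUBIC))
    cv2.imwrite(f"pics/c6_{k}.png",out[-1])
print(robot.observe()["t"])
cv2.imwrite("pics/c6.png",cv2.resize(np.vstack(out),(800,1200))[:, :])
E
```

```text
[257 317]
origin 157 233
[257 293]
origin 157 218
16.9167
```

View pics/c6_0.png

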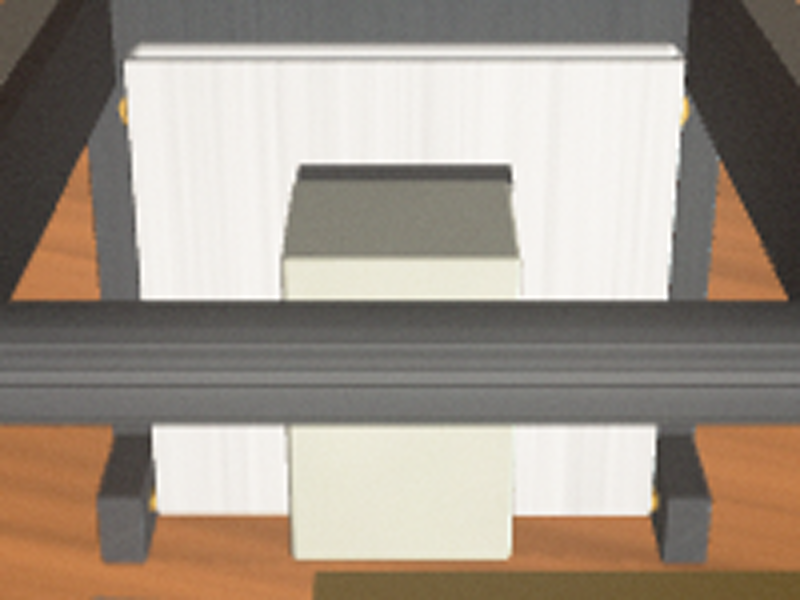

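View pics/c6_1.png

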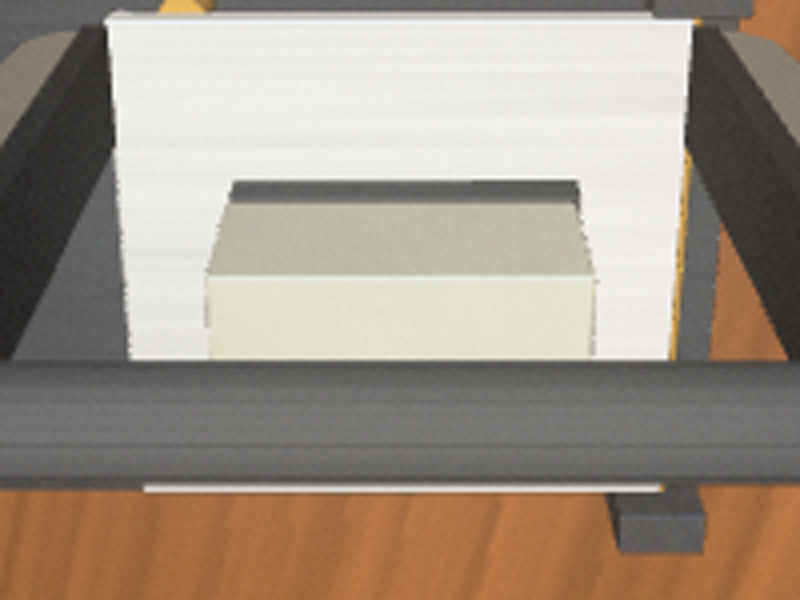

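```bash
python3 - <<'E'
import cv2,numpy as np
for k,(o,rows,L,R) in enumerate([((157,233),range(273,285),(226,234),(280,290)),((157,218),range(262,278),(206,218),(296,308))]):
    g=cv2.imread(f"pics/w6_{k}.png",0).astype(float)
    for v in rows:
        def ed(a,b):
            s=g[v,a:b+1];lo,hi=s.min(),s.max();m=(lo+hi)/2
            j=[i for i in range(len(s)-1) if (s[i]-m)*(s[i+1]-m)<=0][0];return round(a+j+(m-s[j])/(s[j+1]-s[j]),2)
        print(k,v,ed(*L),ed(*R),g[v,250].round())
E
```

```text
0 273 226.38 282.5 241.0
0 274 231.36 284.24 120.0
0 275 231.08 284.36 84.0
0 276 230.7 284.51 86.0
0 277 230.72 284.52 81.0
0 278 230.42 284.67 112.0
0 279 229.73 284.53 126.0
0 280 229.55 284.54 127.0
0 281 229.35 284.31 131.0
0 282 229.42 284.25 127.0
0 283 229.06 284.26 128.0
0 284 228.66 284.33 128.0
1 262 206.5 nan 233.0
1 263 214.84 300.99 134.0
1 264 214.56 301.0 99.0
1 265 214.45 301.5 97.0
1 266 213.74 301.64 96.0
1 267 213.73 301.62 112.0
1 268 213.81 301.56 129.0
1 269 212.66 299.88 185.0
1 270 212.5 296.17 184.0
1 271 212.37 301.83 187.0
1 272 211.64 301.51 188.0
1 273 211.63 302.51 186.0
1 274 210.68 302.24 184.0
1 275 211.4 301.8 187.0
1 276 210.61 302.52 185.0
1 277 210.96 303.51 185.0<stdin>:7: RuntimeWarning: invalid value encountered in scalar divide
```

The block sits flush to within about 0.5 mm in both oblique views. In c6_0 its lower front edge spans columns 296–513 against 299–512 for the seat; in c6_1 the seat spans 233–580. Next is the wedge.

```bash
python3 - <<'E'
from h import *
robot.servo_line([*bw(51.6,85),180],feed=250)
a=.505+np.pi/2
robot.movep([510,-304,200],down(a)); robot.hold(.2); grip(0.65)
I=info("wrist");im=pic("wrist","w7");np.savez("w7",K=I[0],k=I[1],R=I[2],t=I[3])
for n in("wedge_grip","wedge_tip"):
  for d in viewer.pinpoint(n,"wrist")[:3]: w=toworld("wrist",d["at"],I);print(n,d["confidence"],w.round(1),proj("wrist",w,I).round(0))
s=robot.observe();print(s["t"],s["joints"].round(2))
q=kin.ik([*bw(-120,0),60],down(YB+np.pi/2));print(q)
E
```

```text
wedge_grip 0.96 [ 400.6 -317.1   21.8] [[294.  87.]]
wedge_grip 0.85 [ 520.8 -416.7   19.7] [[170. 138.]]
wedge_grip 0.82 [ 642.6 -434.    23.9] [[117. 217.]]
wedge_tip 0.97 [ 472.3 -495.9    0.7] [[129.  67.]]
wedge_tip 0.93 [ 302.1 -306.4   -3.3] [[345.  12.]]
wedge_tip 0.74 [ 657.2 -524.    -1.2] [[ 58. 189.]]
20.4917 [ 0.29  0.39  0.24  1.77 -0.11  0.99  2.65]
[-0.21080553  0.41046442  0.16213412  2.15352913 -0.11681829  0.58555343
  1.85135654]
```

View pics/w7.png

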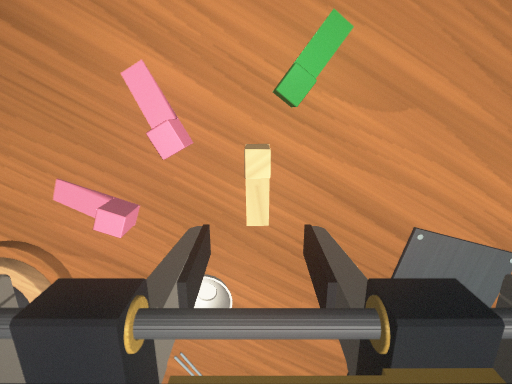

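```bash
python3 - <<'E'
from h import *
z=np.load("w7.npz");I=(z["K"],float(z["k"]),z["R"],z["t"])
im=cv2.imread("pics/w7.png");print(im[165,258],im[200,258],im[147,258])
m=im[:,:,0]>100  # candidate wood is brighter in blue than bench
g=im[:,:,0].astype(int)
print(np.diff(g[140:235,252:264].mean(1)).round(0).tolist())
w=np.zeros(m.shape,bool);w[140:235,235:280]=1
mm=m&w
def mid(v):
    x=np.where(mm[v])[0];return (x.min()+x.max())/2,x.min(),x.max()
for v in(155,165,174,190,205,220):print(v,mid(v))
top=onz("wrist",(mid(164)[0],164),45,I)[0];tip=onz("wrist",(mid(222)[0],225.7),3,I)[0]
print(top,tip,np.linalg.norm((tip-top)[:2]),np.arctan2(*(tip-top)[[1,0]]))
for v in (149.5,178.5): print(onz("wrist",(258,v),45,I))
E
```

```text
[171 233 251] [148 214 243] [ 85 124 153]
[1.0, -1.0, 0.0, 9.0, 2.0, 0.0, 1.0, -1.0, 68.0, 21.0, 0.0, -1.0, -1.0, -1.0, -2.0, 0.0, -0.0, 0.0, -0.0, 2.0, 0.0, 0.0, -0.0, -0.0, -1.0, -1.0, -2.0, -2.0, -1.0, 1.0, 0.0, 2.0, 2.0, 2.0, 2.0, 2.0, 2.0, -4.0, -13.0, -1.0, 0.0, 0.0, -0.0, -1.0, -1.0, -2.0, 0.0, 0.0, 0.0, -0.0, 0.0, -1.0, -0.0, 1.0, -1.0, -1.0, 1.0, 0.0, 0.0, -0.0, -0.0, 0.0, 0.0, 0.0, -0.0, 1.0, -1.0, 1.0, -0.0, -0.0, 0.0, 1.0, -0.0, -0.0, 0.0, 0.0, 1.0, -0.0, 0.0, 1.0, -0.0, -1.0, 1.0, 0.0, 0.0, -82.0, -6.0, -1.0, 0.0, -1.0, -2.0, 1.0, -1.0, 1.0]
155 (np.float64(257.5), np.int64(245), np.int64(270))
165 (np.float64(257.5), np.int64(245), np.int64(270))
174 (np.float64(257.5), np.int64(245), np.int64(270))
190 (np.float64(257.5), np.int64(246), np.int64(269))
205 (np.float64(257.0), np.int64(246), np.int64(268))
220 (np.float64(257.0), np.int64(246), np.int64(268))
[ 493.2556589  -313.13743732   45.        ] [ 574.67879956 -268.77072941    3.        ] 92.72611609410927 0.49891202287909175
[[ 478.69860858 -320.54567168   45.        ]]
[[ 507.68180888 -304.51330323   45.        ]]
```

```bash
python3 - <<'E'
from h import *
a=.499+np.pi/2; p=np.array([493.3,-313.1])
robot.movep([*p,110],down(a))
robot.servo_line([*p,10],feed=120); robot.hold(.1)
print(robot.observe()["contact_force"],robot.observe()["tcp_pos"])
grip(0.2,40); s=robot.observe();print(s["grip_width"]*92,s["tcp_pos"],s["t"]); z0=s["tcp_pos"][2]
robot.servo_line([*p,100],feed=150)
b=YB+np.pi/2; q=bw(-112.5,0)
robot.movep([*q,100],down(b)); robot.hold(.3)
f0=robot.observe()["contact_force"]
robot.servo_line([*q,z0+9],feed=80)
for z in np.arange(z0+7.5,z0+4,-.4):
    robot.servo_line([*q,z],feed=20); robot.hold(.1)
    s=robot.observe();df=s["contact_force"]-f0;print(z.round(2),s["tcp_pos"].round(2),df.round(2))
    if df[2]>2.5: break
print(s["grip_width"]*92,s["t"],q)
im=pic("wrist","w8");I=info("wrist");np.savez("w8",K=I[0],k=I[1],R=I[2],t=I[3])
E
```

```text
[-0.72993399  0.14971292 -0.47474508] [ 493.96477181 -313.45859196   10.93980411]
30.39079173661504 [ 493.34225499 -313.09272932   10.121588  ] 22.5917
17.62 [477.79   3.24  17.8 ] [0.14 0.08 0.27]
17.22 [477.68   3.19  17.23] [ 0.05 -0.29  1.57]
16.82 [477.63   3.2   16.79] [-0.75 -0.58  0.18]
16.42 [477.66   3.2   16.41] [-0.72  0.02  0.63]
16.02 [477.74   3.2   16.07] [-0.83 -0.44  2.43]
15.62 [477.72   3.21  16.06] [-1.15 -0.25  7.21]
29.872070768247045 28.1083 [477.65955094   3.21241346]
```

View pics/w8.png

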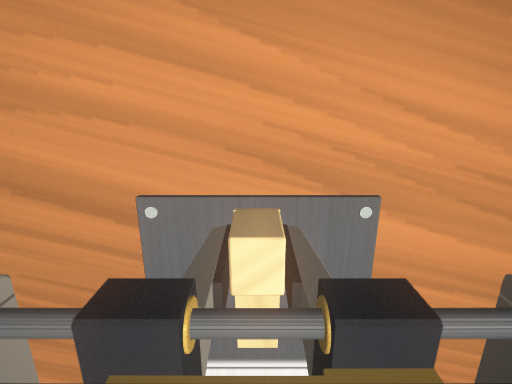

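```bash
python3 - <<'E'
from h import *
z=np.load("w8.npz");I=(z["K"],float(z["k"]),z["R"],z["t"])
g=cv2.imread("pics/w8.png",0).astype(int)
print(np.diff(g[335:380,245:268].mean(1)).round(0).tolist())
c,s=np.cos(YB),np.sin(YB)
def fb(w): d=w[:2]-CB; return np.array([c*d[0]+s*d[1],-s*d[0]+c*d[1]])
print("tip",fb(onz("wrist",(257,347),9,I)[0]),"rear edge base",fb(onz("wrist",(257,195.5),6,I)[0]),"grip rear top",fb(onz("wrist",(257,237),51,I)[0]))
f0=robot.observe()["contact_force"]
for x in (-102,-92,-85,-82,-79):
    robot.servo_line([*bw(x,0),15.8],feed=25); robot.hold(.1)
    o=robot.observe();print(x,fb(o["tcp_pos"]).round(2),o["tcp_pos"][2].round(2),(o["contact_force"]).round(2),round(o["grip_width"]*92,2))
I=info("wrist");pic("wrist","w9");np.savez("w9",K=I[0],k=I[1],R=I[2],t=I[3])
pic("side","s9")
for d in viewer.pinpoint("lip","side")[:2]: print("lip",d["confidence"],toworld("side",d["at"]))
print(o["t"])
E
```

```text
[-1.0, -10.0, 11.0, 57.0, 48.0, 0.0, -0.0, 0.0, 0.0, -0.0, 0.0, -9.0, -109.0, 1.0, -0.0, -0.0, -1.0, 0.0, -0.0, -0.0, 0.0, 0.0, 2.0, 13.0, 24.0, 29.0, 25.0, 21.0, 15.0, 6.0, -20.0, -84.0, 32.0, 58.0, 11.0, 1.0, 0.0, -0.0, -0.0, -20.0, -125.0, 0.0, -0.0, 0.0]
tip [-20.19465789  -0.80038285] rear edge base [-138.28620032   -0.71425297] grip rear top [-130.09758997   -0.79214736]
-102 [-1.0242e+02 -3.0000e-02] 16.02 [-2.15 -1.11  6.41] 29.79
-92 [-9.31e+01 -9.00e-02] 16.01 [-3.34 -1.82  8.51] 29.86
-85 [-85.54  -0.13] 16.01 [-2.5  -1.22  6.24] 29.51
-82 [-85.03  -0.1 ] 16.02 [-9.11 -1.74 14.53] 29.92
-79 [-84.78  -0.09] 15.89 [-15.53  -4.23  21.09] 29.72
lip 0.67 [574.9345851   24.87840873  11.45909423]
30.7417
```

```bash
cat >> h.py <<'E'
def fb(w): c,s=np.cos(YB),np.sin(YB); d=np.array(w)[:2]-CB; return np.array([c*d[0]+s*d[1],-s*d[0]+c*d[1]])
E
python3 - <<'E'
from h import *
zc=15.9; x=-86.5
u=np.array([np.cos(YB),np.sin(YB)])
for i in range(24):
    robot.servo_line([*bw(x,0),zc],feed=40); robot.hold(.06)
    o=robot.observe(); f=np.mean([o["contact_force"],(robot.hold(.02),robot.observe()["contact_force"])[1]],0); ax=fb(o["tcp_pos"])
    fx=f[:2]@u
    print(i,round(x,1),round(zc,2),ax.round(2),o["tcp_pos"][2].round(2),"Fx",fx.round(1),"Fz",f[2].round(1))
    if fx<-25 or ax[0]>-72: break
    zc+=np.clip((f[2]-3)*.05,-.3,.3)
    if abs(f[2]-3)<5: x+=1
print(o["t"],o["grip_width"]*92,o["tcp_rot"],down(YB+np.pi/2))
I=info("wrist");pic("wrist","w10");np.savez("w10",K=I[0],k=I[1],R=I[2],t=I[3])
im=pic("side","s10")
E
```

```text
0 -86.5 15.9 [-86.41  -0.11] 15.97 Fx -0.5 Fz 4.6
1 -85.5 15.98 [-86.41  -0.1 ] 15.93 Fx -2.3 Fz 6.3
2 -84.5 16.14 [-8.615e+01 -6.000e-02] 15.93 Fx -4.5 Fz 6.5
3 -83.5 16.32 [-8.556e+01  3.000e-02] 15.93 Fx -4.7 Fz 6.1
4 -82.5 16.48 [-85.02   0.14] 15.93 Fx -5.8 Fz 5.7
5 -81.5 16.61 [-84.87   0.14] 15.91 Fx -7.7 Fz 7.1
6 -80.5 16.82 [-84.77   0.18] 15.92 Fx -9.4 Fz 8.0
7 -79.5 17.07 [-84.42   0.24] 15.92 Fx -10.5 Fz 7.6
8 -78.5 17.3 [-83.54   0.31] 15.96 Fx -10.8 Fz 5.3
9 -77.5 17.41 [-82.62   0.37] 16.0 Fx -10.3 Fz 4.8
10 -76.5 17.5 [-81.52   0.42] 15.99 Fx -9.6 Fz 3.5
11 -75.5 17.53 [-80.53   0.45] 15.99 Fx -9.9 Fz 3.3
12 -74.5 17.54 [-79.5    0.48] 16.0 Fx -10.3 Fz 3.3
13 -73.5 17.56 [-78.43   0.5 ] 15.98 Fx -9.4 Fz 2.7
14 -72.5 17.54 [-77.46   0.52] 16.0 Fx -9.1 Fz 3.3
15 -71.5 17.56 [-76.36   0.53] 16.01 Fx -9.8 Fz 3.1
16 -70.5 17.57 [-75.36   0.49] 16.0 Fx -8.7 Fz 2.2
17 -69.5 17.53 [-74.46   0.51] 15.99 Fx -9.2 Fz 3.4
18 -68.5 17.55 [-73.31   0.51] 15.99 Fx -9.1 Fz 2.7
19 -67.5 17.53 [-72.38   0.51] 15.98 Fx -8.7 Fz 3.1
20 -66.5 17.54 [-71.36   0.56] 15.95 Fx -9.2 Fz 2.8
37.7917 29.558130484251162 [-0.19201431  1.57205441  0.19279864] [-0.19233565  1.56222533  0.19233565]
```

```bash
python3 - <<'E'
from h import *
zc=17.55; x=-65.5; u=np.array([np.cos(YB),np.sin(YB)])
for i in range(9):
    robot.servo_line([*bw(x,0),zc],feed=40); robot.hold(.06)
    o=robot.observe(); f=o["contact_force"]; ax=fb(o["tcp_pos"])
    print(i,round(x,1),round(zc,2),ax.round(2),o["tcp_pos"][2].round(2),"Fx",(f[:2]@u).round(1),"Fz",f[2].round(1))
    if ax[0]>-64.2: break
    zc+=np.clip((f[2]-3)*.05,-.3,.3); x+=1
robot.hold(.3)
I=info("wrist");im=pic("wrist","w11");np.savez("w11",K=I[0],k=I[1],R=I[2],t=I[3])
s=pic("side","s11")
for n,c in (("lip","side"),("plinth","side"),("wedge_tip","side"),("wedge_grip","side")):
  for d in viewer.pinpoint(n,c)[:1]: print(n,d["confidence"],toworld(c,d["at"]).round(1))
uv=proj("side",[590,25,25])[0].astype(int);print(uv)
crop=s[uv[1]-45:uv[1]+45,uv[0]-60:uv[0]+60,::-1]
b=cv2.resize(crop,(800,600),interpolation=cv2.INTER_CUBIC);cv2.imwrite("pics/s11c.png",b)
print(robot.observe()["t"],robot.observe()["tcp_pos"])
E
```

```text
0 -65.5 17.55 [-70.27   0.53] 15.98 Fx -8.8 Fz 2.0
1 -64.5 17.5 [-69.43   0.5 ] 15.97 Fx -9.4 Fz 4.1
2 -63.5 17.55 [-68.16   0.53] 15.96 Fx -9.0 Fz 1.0
3 -62.5 17.45 [-68.11   0.52] 16.01 Fx -12.3 Fz 5.9
4 -61.5 17.6 [-65.81   0.5 ] 15.99 Fx -7.7 Fz 0.9
5 -60.5 17.5 [-65.87   0.5 ] 15.98 Fx -10.9 Fz 4.3
6 -59.5 17.56 [-63.98   0.48] 15.96 Fx -7.7 Fz 1.5
lip 0.71 [571.7  28.9  14.8]
plinth 0.74 [642.5  44.7  31.8]
wedge_tip 0.86 [ 661.3 -526.7    1.8]
wedge_grip 0.91 [ 644.7 -436.6   22.3]
[261 191]
40.6667 [524.63747933  15.47698981  15.9705413 ]
```

View pics/w11.png

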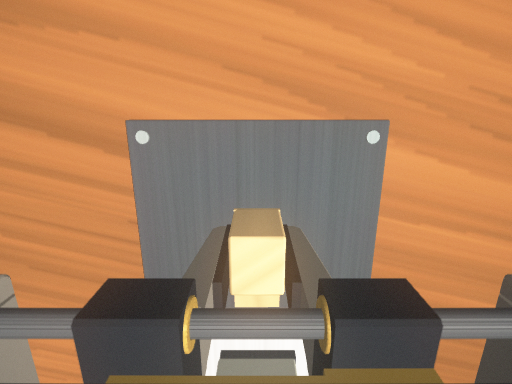

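View pics/s11c.png

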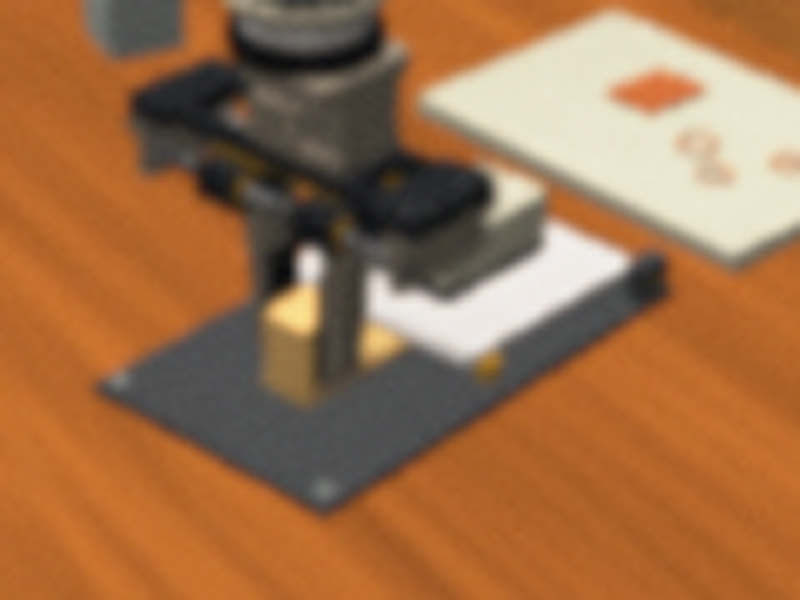

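```bash
python3 - <<'E'
from h import *
a=cv2.imread("pics/s9.png",0);b=cv2.imread("pics/s11.png",0)
P=np.array([[270,199],[282.7,174.5],[269,189.5],[296,185],[250,218]],np.float32)[:,None]
n,st,e=cv2.calcOpticalFlowPyrLK(a,b,P,None,winSize=(9,9),maxLevel=1)
print(np.c_[P[:,0],(n-P)[:,0].round(2)],st.T)
p=bw(-14,-65);print("front corner",proj("side",[*p,23]),"rise 4 ->",proj("side",[*p,27])-proj("side",[*p,23]))
p=bw(92,-25);print("block rear corner",proj("side",[*p,60]),"seat front", proj("side",[*bw(11.6,-25),30]))
for x,z in ((92,60),(11.6,30)):
    h=4*(120-x)/130; dx=-(z-17)*4/130; print(x, proj("side",[*bw(x+dx*-1,-25),z+h])-proj("side",[*bw(x,-25),z]))
robot.hold(.5);o=robot.observe();print(fb(o["tcp_pos"]),o["tcp_pos"][2],o["contact_force"],o["grip_width"]*92,o["t"])
E
```

```text
[[ 2.700e+02  1.990e+02  5.300e-01 -1.030e+00]
 [ 2.827e+02  1.745e+02 -1.400e-01 -2.500e-01]
 [ 2.690e+02  1.895e+02  6.000e-02 -6.900e-01]
 [ 2.960e+02  1.850e+02 -1.000e-01 -5.000e-02]
 [ 2.500e+02  2.180e+02  1.000e-02 -2.000e-02]] [[1 1 1 1 1]]
front corner [[271.17865585 200.27731283]] rise 4 -> [[ 0.02029997 -1.01627263]]
block rear corner [[282.4506631  174.77637175]] seat front [[267.15372806 191.16555182]]
92 [[ 0.24889135 -0.35527948]]
11.6 [[ 0.0889908  -0.88310248]]
[-63.98460208   0.46193815] 15.952261532233429 [-8.29831973 -1.24213251  1.91239783] 29.736491272326187 41.1667
```

```bash
python3 -c "
from cell import robot
robot.job_done()"
```

```text
the job is handed in; nothing more can be done
```

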